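# Sweep the sample mounts into the tray

## Task

Clear the microscope bench: with the fingertips, sweep the three black sample mounts along the bench through the open front of the blue tray, until each lies completely inside it with its steel face still up. Slide them gently, without flicking, pinching or lifting them, and leave the vial, the screwdriver and the carton where they are.

Things in the scene. Friction and masses are not known exactly. Their poses are not given: they have to be found in the camera images.
- mount_a: one of three identical loose sample mounts: black resin disc with a round polished steel face on top, 30 mm diameter, 18 mm high, about 30 g; starts standing on the bench, steel face up; origin at the centre of its underside, z up
- mount_b: one of three identical loose sample mounts: black resin disc with a round polished steel face on top, 30 mm diameter, 18 mm high, about 30 g; starts standing on the bench, steel face up; origin at the centre of its underside, z up
- mount_c: one of three identical loose sample mounts: black resin disc with a round polished steel face on top, 30 mm diameter, 18 mm high, about 30 g; starts standing on the bench, steel face up; origin at the centre of its underside, z up
- tray: blue three-sided tray fixed to the bench, 130 mm deep (its x) by 210 mm wide (its y); walls 4 mm thick and 25 mm high on the two sides and the back (+x); the front (-x side, at x = -65 mm) is fully open, with no lip, 202 mm clear between the side walls, and the floor is level with the bench, so things slide straight in; origin at the centre of its underside, on the bench
- vial: loose amber glass vial with a white cap, 34 mm diameter, 55 mm high, about 60 g, standing in the same rough row as the mounts; must stay put; origin at the centre of its underside
- screwdriver: loose screwdriver with an orange handle, 180 mm long, lying along its x axis with the handle to -x; 26 mm high; on the bench behind the mounts (the side away from the tray); must stay put; origin under its middle
- carton: loose open cardboard carton of clear slide sleeves, 80 mm (x) by 140 mm (y), 45 mm high, at the far side of the bench; must stay put; origin at the centre of its underside

How it is judged:
At the end, for the whole second after the job is handed in: All three mounts stand on the tray floor, steel face up (within 0.15 rad) and at rest, each completely inside the three walls and behind the open front edge (within 2 mm) (x of mount_a in the frame of tray between -0.052 and 0.065 m and y of mount_a in the frame of tray between -0.1 and 0.1 m and height (world z) of each of mount_a, mount_b, mount_c below 0.006 m and angle between each of mount_a, mount_b, mount_c's own z axis and vertical below 0.15 rad and linear speed of each of mount_a, mount_b, mount_c below 0.01 m/s and x of mount_b in the frame of tray between -0.052 and 0.065 m and y of mount_b in the frame of tray between -0.1 and 0.1 m and x of mount_c in the frame of tray between -0.052 and 0.065 m and y of mount_c in the frame of tray between -0.1 and 0.1 m); the robot touches nothing.
It fails at once if a mount is lifted more than 20 mm off the bench (height (world z) of any of mount_a, mount_b, mount_c above 0.02 m).
It fails at once if a mount is flicked (faster than 0.6 m/s) (linear speed of any of mount_a, mount_b, mount_c above 0.6 m/s).
It fails at once if the fingers squeeze a mount (pinched or pressed with more than 18 N) (contact force between the fingers and mount_a above 18 N or contact force between the fingers and mount_b above 18 N or contact force between the fingers and mount_c above 18 N).
It fails at once if the vial, screwdriver or carton is disturbed (moved more than 10 mm or tipped over) (distance of any of vial, screwdriver, carton from where it was at the start of the episode above 0.01 m or angle between any of vial, carton's own z axis and vertical above 0.3 rad).
It also fails if it takes over 72 s, if anything falls off the work surface, if the arm or the gripper's body presses on something with over 40 N, if the wrist force passes 120 N, or if a joint passes its speed limit or range.

## Robot

A 7-joint arm with a two-finger parallel gripper is mounted at the origin on the work surface. World frame = base frame: x ahead of the robot, y to its left, z up, the work surface at z = 0. Lengths are in m, angles in rad, forces in N, time in s.
With the tool pointing down it reaches from about 0.425 to 0.875 m from the base axis. Payload 4.7 kg.
Tool frame: the origin (TCP) lies on the centre line of the jaws, within the pads' length; the fingertips stand 14 mm ahead of it and the grasp point (between the pads) lies 5 mm behind it; z points along the fingers, y is the line along which they close (so a half turn about z gives the same grasp; the last joint's range is limited). The gripper opens to 87 mm and grips with 3 to 60 N. Pads are 19 mm wide; open, the fingers measure 117 mm over their backs; the gripper's body (75 mm by 190 mm) begins 51 mm behind the grasp point.
Start: joints at [-1.251, 0.321, -0.07, 1.45, 0.023, 1.371, -0.057], TCP at [0.196, 0.62, 0.237] pointing down, gripper open.
Joint ranges: [-2.86, 2.86], [-0.3, 2.09], [-1.38, 1.24], [0.06, 2.45], [-1.56, 4.7], [0.09, 2.05], [-2.69, 2.69]. Speed limits (rad/s): [2.57, 2.57, 3.14, 3.14, 3.14, 3.14, 3.14].

## Interface

Orientations are given as a rotation vector (axis times angle).
In Python, from bench import ctrl gives the robot as it stands.
- The arm moves only by the tool send_rows, never from a script. Its argument "steps" is a list of rows, each an object of numbers: "tx", "ty", "tz": the shift along the tool's x, y, z in units of 60 mm (1.0 is 60 mm); "turn": the turn about the tool's z in units of 8 degrees (1.0 is 8 degrees); "grip": the opening, from 0 (shut) to 1 (fully open). A call has 1 to 12 rows; each row shifts and turns the commanded pose from where the row before left it, along the tool's axes as they then stand; what a row does not reach is not made up. A row lasts 1/8 s, in which the tool goes at most 62.5 mm and 10.7 degrees, less where a joint would pass 70% of its speed; a pose out of reach is approached as far as the arm can. A call is refused whole if a number of a shift passes 1 or a number of a turn 1, either way. A call with a gripper value outside its range is refused whole. The fingers move at their own pace and stop on an object; "newtons" is the grip in N (left out, the last holds). Time passes only in rows, so rows that do not move let the fingers close. It gives the time, the measured TCP pose, the force, the opening and the grip force at its end, in the units of the state.
- ctrl.get_state(): the state, without advancing time (a new reading comes with each control period).
- ctrl.get_image(name): name is "scene" or "side" or "wrist"; returns a dict with "pixels" (420x560x3 uint8, red, green, blue), "K" (3x3 intrinsics, pixels), "cam_to_world" (4x4, takes a point from camera to world coordinates); the wrist camera has in their place "T_tool_cam" (4x4, takes a point from camera to tool coordinates, whose origin is the TCP and whose axes are the flange's). Camera axes: x right, y down, z forward; pixel columns grow to the right and rows downward; lengths in m; the calibration is good to about 2 mm. The wrist camera is an equidistant fisheye: a pixel r from the principal point sees the ray r / f radians off the axis. A picture is of the moment at which its call begins: read the wrist's pose just before it. There is no depth.
- ctrl.close_job(): hands the job in; it is judged then, once.
The state is a dict: "time": time; "joint_positions": joint angles; "qd": joint speeds; "joint_torque": joint torques, N m; "position": TCP position; "tool_rot": TCP orientation; "ft_force": force on the tool from outside, world axes, zero at the start; "torque": the same for the moment, N m; "grip_width": opening from 0.0 (shut) to 1.0 (fully open); "grip_force": force on a finger pad.
Only numpy, scipy, OpenCV 4.12 (cv2) and the standard library are available. Lean on these libraries where they do the work, as an engineer would, in place of code of your own. Each camera call takes 0.05 s, during which the arm holds its last target. There are 200 camera calls.

## Working session

There is one attempt and no reset: what is moved stays moved. The work goes in short steps, Python scripts to look and compute and a tool call to move; the robot and the scene stay as the last step left them, time stands still between calls to the robot, and variables do not carry over. Pictures are saved under pics/ and viewed, at most 10 in all, crops included, and the job is handed in when it is done.

Besides the shell and the picture viewer there is one more tool, called after "Request:" as name(argument=value, ...) on one line, values as JSON. send_rows: Moves the arm, as the interface text tells. Its arguments: {"type":"object","properties":{"steps":{"type":"array"},"newtons":{"type":"number"}},"required":["steps"]}

```bash
mkdir -p pics; ls; python3 - <<'E'
from bench import ctrl
import cv2,pickle
s=ctrl.get_state();print(s)
d={}
for n in("scene","side","wrist"):
    d[n]=ctrl.get_image(n);cv2.imwrite(f"pics/{n}0.png",d[n]["pixels"][:,:,::-1]);print(n,{k:v for k,v in d[n].items() if k!="pixels"})
pickle.dump((s,d),open("i0.pkl","wb"))
E
```

```text
pics
{'time': 0.0, 'joint_positions': array([-1.25093572,  0.32179469, -0.07008751,  1.45167777,  0.02260532,
        1.37081059, -0.05688309]), 'qd': array([-0.00014351, -0.00097744, -0.00061705, -0.00053067,  0.00208148,
        0.00051768,  0.00058203]), 'joint_torque': array([-2.63482752e-04, -4.91284525e+01, -4.04180037e-01, -3.12524915e+01,
       -6.40406320e-02,  4.40571865e-02,  1.82085441e-04]), 'position': array([0.19554836, 0.61932812, 0.23547852]), 'tool_rot': array([-4.78310768e-01, -3.10477742e+00,  2.97524147e-03]), 'ft_force': array([ 0.89959444,  0.0124347 , -0.14422547]), 'torque': array([-0.01055174, -0.00111369,  0.01019606]), 'grip_force': 0.0, 'grip_width': 1.0004313064122423}
scene {'K': array([[418.69237886,   0.        , 278.04535499],
       [  0.        , 418.69237886, 203.06728116],
       [  0.        ,   0.        ,   1.        ]]), 'cam_to_world': array([[-0.81141016,  0.32695202, -0.4844749 ,  0.98857069],
       [ 0.58447598,  0.45223283, -0.67370119,  0.49257711],
       [-0.00117251, -0.82981193, -0.55804192,  0.48246924],
       [ 0.        ,  0. 
[... 288 characters left out ...]
[-0.25292619, -0.67204174,  0.69598006, -0.75931296],
       [-0.00685714, -0.71810668, -0.69589926,  0.73607829],
       [ 0.        ,  0.        ,  0.        ,  1.        ]])}
wrist {'K': array([[325.1922621 ,   0.        , 281.2245237 ],
       [  0.        , 325.1922621 , 209.48994943],
       [  0.        ,   0.        ,   1.        ]]), 'T_tool_cam': array([[-1.26502350e-04, -9.54619375e-01, -2.97828529e-01,
         8.27449445e-02],
       [ 9.99999972e-01, -1.80788792e-04,  1.54727077e-04,
        -3.28281255e-04],
       [-2.01549526e-04, -2.97828501e-01,  9.54619371e-01,
        -1.47296069e-01],
       [ 0.00000000e+00,  0.00000000e+00,  0.00000000e+00,
         1.00000000e+00]])}
```

View pics/scene0.png

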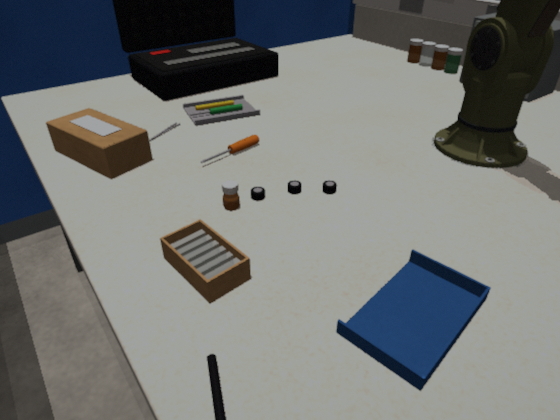

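View pics/side0.png

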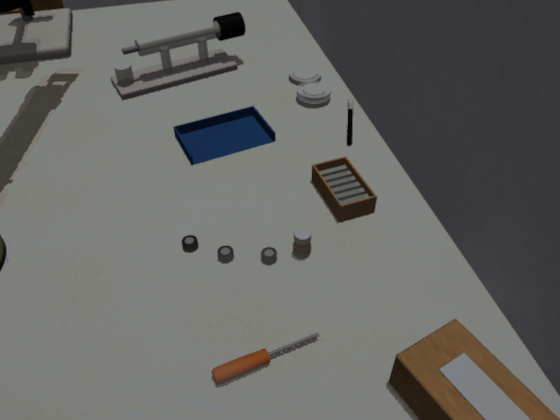

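The scene view shows the mounts at about (258,193), (294,187) and (329,187), the vial at (231,196), the tray at (415,315), the carton at (205,258) and the screwdriver at (232,150). The side view shows the mounts at (269,255), (225,254) and (190,243), the vial at (302,240), the tray at (225,135), the carton at (343,188) and the screwdriver at (265,357).

```bash
cat > h.py <<'E'
import numpy as np,cv2
def ray(im,uv):
    d=np.linalg.inv(im["K"])@[uv[0],uv[1],1];T=im["cam_to_world"];d=T[:3,:3]@d
    return T[:3,3],d/np.linalg.norm(d)
def plane(im,uv,z):
    o,d=ray(im,uv);return (o+d*(z-o[2])/d[2])[:3]
def tri(a,ua,b,ub):
    o1,d1=ray(a,ua);o2,d2=ray(b,ub)
    t=np.linalg.lstsq(np.c_[d1,-d2],o2-o1,rcond=None)[0]
    p,q=o1+t[0]*d1,o2+t[1]*d2
    return (p+q)/2,np.linalg.norm(p-q)
def blobs(mask,amin=5):
    n,l,s,c=cv2.connectedComponentsWithStats(mask.astype(np.uint8));return [(tuple(c[i].round(1)),s[i].tolist()) for i in range(1,n) if s[i][4]>=amin]
E
python3 - <<'E'
import pickle
from h import *
np.set_printoptions(precision=4,suppress=True)
s,d=pickle.load(open("i0.pkl","rb"))
P={"scene":[(258,193),(294,187),(329,187)],"side":[(269,255),(225,254),(190,243)]}
res={}
for n in P:
    im=d[n];px=im["pixels"];g=px.max(2)
    res[n]=[]
    for u,v in P[n]:
        r=g[v-12:v+12,u-12:u+12];
        m=(r<(75 if n=="scene" else 90)).astype(np.uint8)
        cs,h=cv2.findContours(m,cv2.RETR_CCOMP,cv2.CHAIN_APPROX_NONE)
        for c,hh in zip(cs,h[0]):
            if len(c)>5:print(n,(u,v),"hole" if hh[3]>=0 else "out",(c[:,0].mean(0)+[u-12,v-12]),cv2.boundingRect(c))
        print(r.min(),r.max())
    hsv=cv2.cvtColor(px,cv2.COLOR_RGB2HSV)
    b=cv2.inRange(hsv,(100,120,30),(125,255,255));
    if n=="scene": b[:230]=0
    cs,_=cv2.findContours(b,cv2.RETR_EXTERNAL,cv2.CHAIN_APPROX_NONE);c=max(cs,key=cv2.contourArea)
    print(n,"tray",cv2.contourArea(c),cv2.approxPolyDP(c,4,True)[:,0].tolist())
    o=cv2.inRange(hsv,(3,150,90),(14,255,255));print("orange",blobs(o,20))
big=[cv2.resize(d["scene"]["pixels"][170:230,210:350],None,fx=5,fy=5,interpolation=2),cv2.resize(d["side"]["pixels"][225:275,175:315],None,fx=5,fy=5,interpolation=2)]
cv2.imwrite("pics/crop.png",np.vstack(big)[:,:,::-1])
E
```

```text
scene (258, 193) out [257.3778 193.8   ] (5, 7, 14, 13)
2 165
scene (294, 187) out [294.     186.6863] (6, 6, 13, 13)
2 165
scene (329, 187) out [328.7917 186.9792] (6, 6, 13, 13)
0 165
scene tray 10589.0 [[412, 250], [408, 263], [346, 323], [338, 321], [337, 331], [420, 389], [489, 287]]
orange [((np.float64(244.0), np.float64(142.1)), [229, 135, 30, 15, 182])]
side (269, 255) out [268.6471 255.7255] (4, 4, 16, 18)
side (269, 255) hole [268.3043 252.2609] (7, 6, 10, 8)
45 130
side (225, 254) out [225.08 254.02] (5, 4, 16, 18)
side (225, 254) hole [224.9545 250.5   ] (7, 5, 10, 8)
31 131
side (190, 243) out [189.4082 243.6327] (4, 4, 16, 18)
side (190, 243) hole [188.7895 239.8421] (7, 6, 9, 7)
17 132
side tray 2557.5 [[274, 133], [253, 107], [174, 127], [191, 163], [274, 140], [252, 115], [181, 134], [177, 126], [252, 107]]
orange [((np.float64(241.9), np.float64(363.0)), [213, 349, 57, 29, 657])]
```

View pics/crop.png

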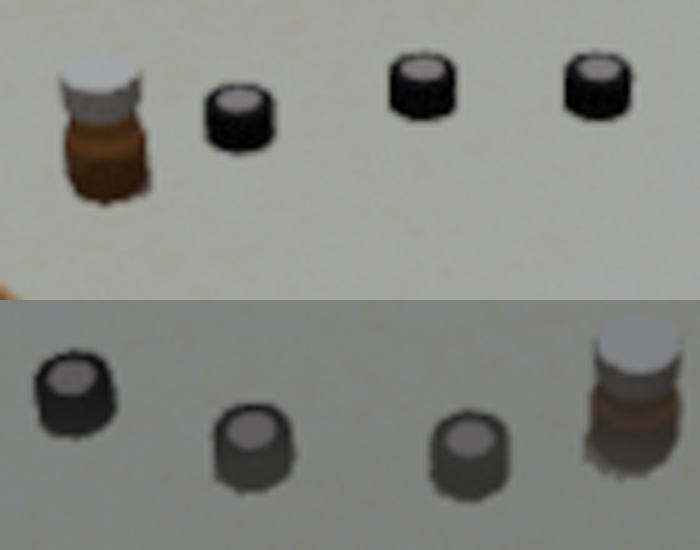

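The crop shows the steel faces in scene at (258.0,189.8), (294.6,183.6) and (329.6,183.6), and in side at (268.8,252.6), (225.4,251.2) and (189.2,240.4). The vial cap centre is at (230,184.5) in scene and (302.6,234) in side.

```bash
python3 - <<'E'
import pickle
from h import *
np.set_printoptions(precision=4,suppress=True)
s,d=pickle.load(open("i0.pkl","rb"));A,B=d["scene"],d["side"]
for n,a,b in [("m1",(258.,189.6),(268.5,252.3)),("m2",(294.5,183.4),(225.1,250.7)),("m3",(329.5,183.4),(188.9,240)),("vialcap",(230,184),(302.6,233.8)),]:
    print(n,*tri(A,a,B,b),plane(A,a,.018)[:2],plane(B,b,.018)[:2])
print("vial .055",plane(A,(230,184),.055),plane(B,(302.6,233.8),.055))
print("tray scene z.025:",*[plane(A,p,.025)[:2] for p in [(412,251),(489,287),(338,321),(420,376)]])
print("tray scene z0:",*[plane(A,p,0)[:2] for p in [(408,263),(346,323),(420,389),(337,331)]])
print("tray side z.025",*[plane(B,p,.025)[:2] for p in [(174,127),(253,107)]],"z0",*[plane(B,p,0)[:2] for p in [(191,163),(274,140),(274,133)]])
for p in [(213,378),(269,352),(318,335)]:print("sd side",plane(B,p,.013)[:2])
for p in [(259,138),(229,150),(202,161)]:print("sd scene",plane(A,p,.013)[:2])
for p in [(312,168),(345,158),(374,195),(345,203)]:print("carton side",plane(B,p,.045)[:2])
hsv=cv2.cvtColor(B["pixels"],cv2.COLOR_RGB2HSV);b=cv2.inRange(hsv,(100,90,20),(125,255,255));b[:,300:]=0;b[:90]=0
c=max(cv2.findContours(b,0,1)[0],key=cv2.contourArea);print(cv2.approxPolyDP(cv2.convexHull(c),3,True)[:,0].tolist())
im=[cv2.resize(A["pixels"][240:400,320:500],None,fx=3.5,fy=3.5,interpolation=2),cv2.resize(B["pixels"][95:175,160:290],None,fx=4,fy=4,interpolation=2)]
E
```

```text
m1 [ 0.5903 -0.1342  0.0176] 0.001498423862107109 [ 0.5898 -0.1336] [ 0.5908 -0.135 ]
m2 [ 0.5132 -0.1093  0.0176] 0.001441004200034924 [ 0.5128 -0.1087] [ 0.5138 -0.1102]
m3 [ 0.4521 -0.0651  0.0177] 0.0002512115867505905 [ 0.4522 -0.0648] [ 0.4522 -0.0655]
vialcap [ 0.654  -0.1368  0.0527] 0.0023518170391927727 [ 0.6258 -0.1873] [ 0.6654 -0.1059]
vial .055 [ 0.6547 -0.1332  0.055 ] [ 0.6544 -0.1395  0.055 ]
tray scene z.025: [0.4938 0.1881] [0.4662 0.3105] [0.6948 0.2253] [0.6715 0.346 ]
tray scene z0: [0.4973 0.188 ] [0.6718 0.2202] [0.6688 0.3496] [0.6921 0.2232]
tray side z.025 [0.4669 0.307 ] [0.6689 0.3426] z0 [0.4888 0.1906] [0.6935 0.2267] [0.7006 0.2546]
sd side [ 0.4495 -0.3558]
sd side [ 0.5422 -0.3345]
sd side [ 0.6263 -0.3248]
sd scene [ 0.4432 -0.3506]
sd scene [ 0.5418 -0.3365]
sd scene [ 0.6225 -0.324 ]
carton side [0.7315 0.0487]
carton side [0.8104 0.0628]
carton side [ 0.8252 -0.0648]
carton side [ 0.7615 -0.0719]
[[274, 140], [191, 163], [174, 127], [252, 106], [274, 132]]
```

Request:
send_rows(steps=[{"turn": 0.9, "grip": 0.25}, {"turn": 0.9, "grip": 0.25}, {"turn": 0.9, "grip": 0.25}, {"turn": 0.9, "grip": 0.25}, {"turn": 0.9, "grip": 0.25}, {"turn": 0.9, "grip": 0.25}, {"turn": 0.9, "grip": 0.25}, {"turn": 0.9, "grip": 0.25}, {"turn": 0.6, "grip": 0.25}, {"grip": 0.25}])

```text
validation failed for argument at $.st...
```

Request:
send_rows(steps=[{"tx": -0.6, "ty": 0.3}, {"tx": -0.6, "ty": 0.3}, {"tx": -0.6, "ty": 0.3}, {"tx": -0.6, "ty": 0.3}, {"tx": -0.6, "ty": 0.3}, {"tx": -0.6, "ty": 0.3}, {"tx": -0.6, "ty": 0.3}, {"tx": -0.6, "ty": 0.3}, {"tx": -0.6, "ty": 0.3}, {"tx": -0.6, "ty": 0.3}, {"tx": -0.6, "ty": 0.3}, {"tx": 0}])

```text
validation failed for argument at $.st...
```

```bash
cat > w.py <<'E'
import numpy as np
from scipy.spatial.transform import Rotation as Ro
from bench import ctrl
C=np.array([.581,.267]);ex=np.array([-.1736,.9848]);ey=np.array([-.9848,-.1736])
def tr(p):d=np.array(p)[:2]-C;return np.array([d@ex,d@ey])
if __name__=="__main__":
    s=ctrl.get_state();R=Ro.from_rotvec(s["tool_rot"]).as_matrix()
    print("t",s["time"],"trayxy",tr(s["position"]).round(4),"z",s["position"][2].round(4),"yaw",np.degrees(np.arctan2(R[1,0],R[0,0])).round(2),"tilt",R[:,2].round(3),"w",s["grip_width"],s["ft_force"].round(2),s["joint_positions"].round(2))
E
python3 w.py
```

```text
t 0.15 trayxy [0.414  0.3183] z 0.2357 yaw 162.48 tilt [-0.    -0.001 -1.   ] w 1.0002801337436245 [ 0.77 -0.7   0.56] [-1.25  0.32 -0.07  1.45  0.02  1.37 -0.06]
```

Request:
send_rows(steps=[{"tx": 0, "ty": 0, "tz": 0, "turn": 0.9, "grip": 0.25}, {"tx": 0, "ty": 0, "tz": 0, "turn": 0.9, "grip": 0.25}, {"tx": 0, "ty": 0, "tz": 0, "turn": 0.9, "grip": 0.25}, {"tx": 0, "ty": 0, "tz": 0, "turn": 0.9, "grip": 0.25}, {"tx": 0, "ty": 0, "tz": 0, "turn": 0.9, "grip": 0.25}, {"tx": 0, "ty": 0, "tz": 0, "turn": 0.9, "grip": 0.25}, {"tx": 0, "ty": 0, "tz": 0, "turn": 0.9, "grip": 0.25}, {"tx": 0, "ty": 0, "tz": 0, "turn": 0.9, "grip": 0.25}, {"tx": 0, "ty": 0, "tz": 0, "turn": 0.6, "grip": 0.25}, {"tx": 0, "ty": 0, "tz": 0, "turn": 0, "grip": 0.25}])

```text
time: 1.4
position: [0.1956, 0.6197, 0.2362]
tool_rot: [2.016, 2.409, -0.001]
ft_force: [-0.3, -0.2, -0.5]
grip_width: 0.253
grip_force: 0.0
```

Request:
send_rows(steps=[{"tx": -0.6, "ty": 0.3, "tz": 0, "turn": 0, "grip": 0.25}, {"tx": -0.6, "ty": 0.3, "tz": 0, "turn": 0, "grip": 0.25}, {"tx": -0.6, "ty": 0.3, "tz": 0, "turn": 0, "grip": 0.25}, {"tx": -0.6, "ty": 0.3, "tz": 0, "turn": 0, "grip": 0.25}, {"tx": -0.6, "ty": 0.3, "tz": 0, "turn": 0, "grip": 0.25}, {"tx": -0.6, "ty": 0.3, "tz": 0, "turn": 0, "grip": 0.25}, {"tx": -0.6, "ty": 0.3, "tz": 0, "turn": 0, "grip": 0.25}, {"tx": -0.6, "ty": 0.3, "tz": 0, "turn": 0, "grip": 0.25}, {"tx": -0.6, "ty": 0.3, "tz": 0, "turn": 0, "grip": 0.25}, {"tx": -0.6, "ty": 0.3, "tz": 0, "turn": 0, "grip": 0.25}, {"tx": -0.6, "ty": 0.3, "tz": 0, "turn": 0, "grip": 0.25}, {"tx": 0, "ty": 0, "tz": 0, "turn": 0, "grip": 0.25}])

```text
time: 2.9
position: [0.4621, 0.2609, 0.2367]
tool_rot: [2.023, 2.402, -0.0]
ft_force: [0.0, -0.1, -0.3]
grip_width: 0.247
grip_force: 0.0
```

```bash
python3 w.py
```

```text
t 2.9 trayxy [0.0146 0.1181] z 0.2367 yaw 99.78 tilt [ 0.001 -0.001 -1.   ] w 0.2471114951524209 [ 0.03 -0.14 -0.27] [-0.92  0.06  0.37  1.76 -0.02  1.32 -0.37]
```

Request:
send_rows(steps=[{"tx": -0.7, "ty": 0.083, "tz": 0, "turn": 0, "grip": 0.25}, {"tx": -0.7, "ty": 0.083, "tz": 0, "turn": 0, "grip": 0.25}, {"tx": -0.7, "ty": 0.083, "tz": 0, "turn": 0, "grip": 0.25}, {"tx": -0.7, "ty": 0.083, "tz": 0, "turn": 0, "grip": 0.25}, {"tx": -0.7, "ty": 0.083, "tz": 0, "turn": 0, "grip": 0.25}, {"tx": -0.7, "ty": 0.083, "tz": 0, "turn": 0, "grip": 0.25}, {"tx": -0.7, "ty": 0.083, "tz": 0, "turn": 0, "grip": 0.25}, {"tx": -0.7, "ty": 0.083, "tz": 0, "turn": 0, "grip": 0.25}, {"tx": -0.7, "ty": 0.083, "tz": 0, "turn": 0, "grip": 0.25}, {"tx": -0.7, "ty": 0.083, "tz": 0, "turn": 0, "grip": 0.25}, {"tx": -0.7, "ty": 0.083, "tz": 0, "turn": 0, "grip": 0.25}, {"tx": 0, "ty": 0, "tz": 0, "turn": 0, "grip": 0.25}])

```text
time: 4.4
position: [0.5945, -0.1839, 0.2362]
tool_rot: [2.021, 2.404, -0.003]
ft_force: [-0.0, 0.2, 0.7]
grip_width: 0.248
grip_force: 0.0
```

```bash
python3 w.py;python3 - <<'E'
from w import *
for n,p in dict(m1=(.5903,-.1342),m2=(.5132,-.1093),m3=(.4521,-.0651),v=(.6545,-.136)).items():print(n,tr(p).round(4))
E
```

```text
t 4.4 trayxy [-0.4463  0.065 ] z 0.2362 yaw 99.87 tilt [-0.001 -0.002 -1.   ] w 0.24847225919957694 [-0.02  0.16  0.7 ] [-0.34  0.31  0.75  1.55 -0.21  1.36  0.6 ]
m1 [-0.3967  0.0605]
m2 [-0.3588  0.1321]
m3 [-0.3047  0.1846]
v [-0.4096 -0.0024]
```

Request:
send_rows(steps=[{"tx": 0, "ty": 0.07, "tz": 0.8, "turn": 0, "grip": 0.25}, {"tx": 0, "ty": 0, "tz": 0.8, "turn": 0, "grip": 0.25}, {"tx": 0, "ty": 0, "tz": 0.8, "turn": 0, "grip": 0.25}, {"tx": 0, "ty": 0, "tz": 0.8, "turn": 0, "grip": 0.25}, {"tx": 0, "ty": 0, "tz": 0.25, "turn": 0, "grip": 0.25}, {"tx": 0, "ty": 0, "tz": 0.15, "turn": 0, "grip": 0.25}, {"tx": 0, "ty": 0, "tz": 0, "turn": 0, "grip": 0.25}])

```text
time: 5.28
position: [0.5998, -0.1797, 0.0216]
tool_rot: [2.016, 2.408, 0.002]
ft_force: [0.2, 0.0, 0.6]
grip_width: 0.249
grip_force: 0.0
```

```bash
python3 w.py; python3 - <<'E'
from bench import ctrl
import cv2
cv2.imwrite("pics/w1.png",ctrl.get_image("wrist")["pixels"][:,:,::-1])
E
```

```text
t 5.275 trayxy [-0.4432  0.059 ] z 0.0216 yaw 100.11 tilt [ 0.002  0.    -1.   ] w 0.249102445135084 [0.18 0.04 0.6 ] [-0.27  0.53  0.66  1.75 -0.38  0.99  0.71]
```

View pics/w1.png

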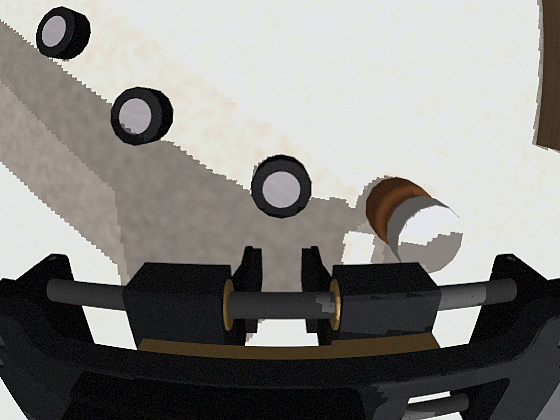

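The wrist view shows mount 1 centred ahead at (281,187), between the two fingertips at (250,290) and (313,290). The vial is clear to the right at (410,230), and the other mounts are at (140,115) and (63,33).

Request:
send_rows(steps=[{"tx": 0.2, "ty": 0, "tz": 0.05, "turn": 0, "grip": 0.25}, {"tx": 0.2, "ty": 0, "tz": 0, "turn": 0, "grip": 0.25}, {"tx": 0.2, "ty": 0, "tz": 0, "turn": 0, "grip": 0.25}, {"tx": 0.3, "ty": 0, "tz": 0, "turn": 0, "grip": 0.25}, {"tx": 0.3, "ty": 0, "tz": 0, "turn": 0, "grip": 0.25}, {"tx": 0.3, "ty": 0, "tz": 0, "turn": 0, "grip": 0.25}, {"tx": 0.3, "ty": 0.1, "tz": 0, "turn": 0, "grip": 0.25}, {"tx": 0.3, "ty": 0.1, "tz": 0, "turn": 0, "grip": 0.25}, {"tx": 0.3, "ty": 0.1, "tz": 0, "turn": 0, "grip": 0.25}, {"tx": 0.3, "ty": 0.1, "tz": 0, "turn": 0, "grip": 0.25}, {"tx": 0.3, "ty": 0.1, "tz": 0, "turn": 0, "grip": 0.25}, {"tx": 0.3, "ty": 0.1, "tz": 0, "turn": 0, "grip": 0.25}])

```text
time: 6.82
position: [0.5999, 0.0225, 0.0176]
tool_rot: [2.018, 2.408, 0.0]
ft_force: [0.3, 0.0, 1.0]
grip_width: 0.249
grip_force: 0.5
```

```bash
python3 w.py; python3 - <<'E'
from bench import ctrl
import cv2
cv2.imwrite("pics/w2.png",ctrl.get_image("wrist")["pixels"][:,:,::-1])
E
```

```text
t 6.825 trayxy [-0.2441  0.0238] z 0.0176 yaw 100.07 tilt [ 0. -0. -1.] w 0.24850188318004146 [0.31 0.02 1.02] [-0.59  0.48  0.63  1.82 -0.34  0.96  0.35]
```

View pics/w2.png

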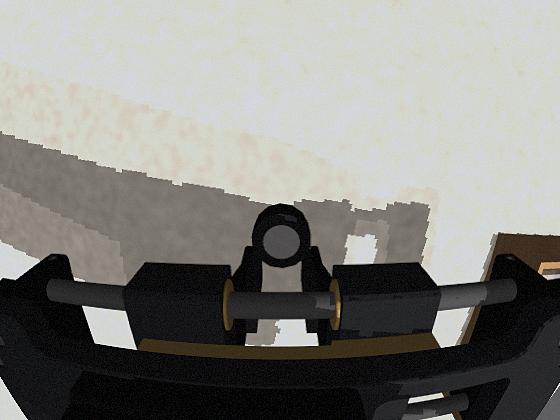

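Mount 1 is seated in the finger notch at (281,238), face up.

Request:
send_rows(steps=[{"tx": 0.3, "ty": 0.11, "tz": 0, "turn": 0, "grip": 0.25}, {"tx": 0.3, "ty": 0.11, "tz": 0, "turn": 0, "grip": 0.25}, {"tx": 0.35, "ty": 0.12, "tz": 0, "turn": 0, "grip": 0.25}, {"tx": 0.35, "ty": 0.12, "tz": 0, "turn": 0, "grip": 0.25}, {"tx": 0.35, "ty": 0.12, "tz": 0, "turn": 0, "grip": 0.25}, {"tx": 0.35, "ty": 0.12, "tz": 0, "turn": 0, "grip": 0.25}, {"tx": 0.35, "ty": 0.12, "tz": 0, "turn": 0, "grip": 0.25}, {"tx": 0.35, "ty": 0.12, "tz": 0, "turn": 0, "grip": 0.25}, {"tx": 0.35, "ty": 0.12, "tz": 0, "turn": 0, "grip": 0.25}, {"tx": 0.35, "ty": 0.12, "tz": 0, "turn": 0, "grip": 0.25}, {"tx": 0.3, "ty": 0.1, "tz": 0, "turn": 0, "grip": 0.25}, {"tx": 0.2, "ty": 0.06, "tz": 0, "turn": 0, "grip": 0.25}])

```text
time: 8.38
position: [0.6379, 0.2673, 0.0175]
tool_rot: [-2.016, -2.409, -0.0]
ft_force: [-0.7, -0.6, -0.1]
grip_width: 0.247
grip_force: 0.3
```

```bash
python3 w.py; python3 - <<'E'
from bench import ctrl
import cv2
cv2.imwrite("pics/w3.png",ctrl.get_image("wrist")["pixels"][:,:,::-1])
E
```

```text
t 8.375 trayxy [-0.0095 -0.0561] z 0.0175 yaw 100.14 tilt [-0.  0. -1.] w 0.24747674246523413 [-0.67 -0.6  -0.1 ] [-0.84  0.64  0.55  1.57 -0.37  1.05 -0.01]
```

View pics/w3.png

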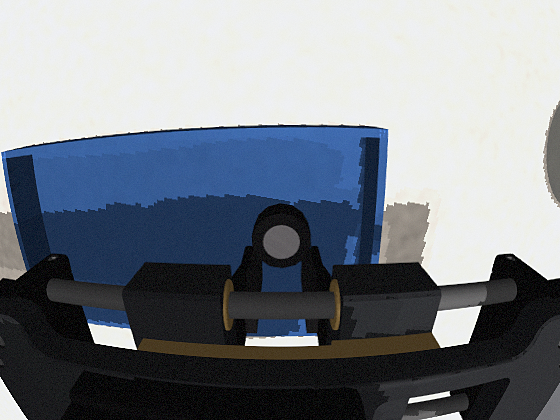

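Mount 1 is at (281,240), well inside the tray: the front edge shows at v≈335 and the right wall at u≈370. Next I back out and go to mount 2.

Request:
send_rows(steps=[{"tx": -0.2, "ty": 0, "tz": 0, "turn": 0, "grip": 0.25}, {"tx": -0.5, "ty": 0, "tz": 0, "turn": 0, "grip": 0.25}, {"tx": -0.5, "ty": 0, "tz": -0.4, "turn": 0, "grip": 0.25}, {"tx": -0.7, "ty": -0.4, "tz": -0.4, "turn": 0, "grip": 0.25}, {"tx": -0.8, "ty": -0.5, "tz": 0, "turn": 0, "grip": 0.25}, {"tx": -0.8, "ty": -0.5, "tz": 0, "turn": 0, "grip": 0.25}, {"tx": -0.8, "ty": -0.5, "tz": 0, "turn": 0, "grip": 0.25}, {"tx": -0.8, "ty": -0.5, "tz": 0, "turn": 0, "grip": 0.25}, {"tx": -0.8, "ty": -0.5, "tz": 0, "turn": 0, "grip": 0.25}, {"tx": -0.7, "ty": -0.3, "tz": 0, "turn": 0, "grip": 0.25}, {"tx": 0, "ty": 0, "tz": 0, "turn": 0, "grip": 0.25}])

```text
time: 9.8
position: [0.5162, -0.1648, 0.0676]
tool_rot: [2.029, 2.395, 0.001]
ft_force: [0.3, -0.1, 0.1]
grip_width: 0.251
grip_force: 0.0
```

```bash
python3 w.py
```

```text
t 9.8 trayxy [-0.414   0.1388] z 0.0676 yaw 99.45 tilt [ 0.002 -0.001 -1.   ] w 0.2514534983287005 [ 0.35 -0.05  0.1 ] [-0.41  0.3   0.76  1.93 -0.24  1.    0.63]
```

Request:
send_rows(steps=[{"tx": 0, "ty": 0.11, "tz": 0.4, "turn": 0, "grip": 0.25}, {"tx": 0, "ty": 0, "tz": 0.3, "turn": 0, "grip": 0.25}, {"tx": 0, "ty": 0, "tz": 0.13, "turn": 0, "grip": 0.25}, {"tx": 0, "ty": 0, "tz": 0, "turn": 0, "grip": 0.25}])

```text
time: 10.3
position: [0.5243, -0.1566, 0.0156]
tool_rot: [-2.017, -2.408, 0.001]
ft_force: [0.5, -0.2, -0.6]
grip_width: 0.252
grip_force: 0.0
```

```bash
python3 w.py
```

```text
t 10.3 trayxy [-0.4074  0.1293] z 0.0156 yaw 100.08 tilt [-0.001 -0.    -1.   ] w 0.25204898538905635 [ 0.45 -0.22 -0.61] [-0.37  0.39  0.72  1.95 -0.32  0.91  0.68]
```

Request:
send_rows(steps=[{"tx": 0.2, "ty": -0.04, "tz": -0.03, "turn": 0, "grip": 0.25}, {"tx": 0.2, "ty": 0, "tz": 0, "turn": 0, "grip": 0.25}, {"tx": 0.2, "ty": 0, "tz": 0, "turn": 0, "grip": 0.25}, {"tx": 0.3, "ty": 0.1, "tz": 0, "turn": 0, "grip": 0.25}, {"tx": 0.3, "ty": 0.1, "tz": 0, "turn": 0, "grip": 0.25}, {"tx": 0.3, "ty": 0.11, "tz": 0, "turn": 0, "grip": 0.25}, {"tx": 0.3, "ty": 0.11, "tz": 0, "turn": 0, "grip": 0.25}, {"tx": 0.3, "ty": 0.11, "tz": 0, "turn": 0, "grip": 0.25}, {"tx": 0.3, "ty": 0.11, "tz": 0, "turn": 0, "grip": 0.25}, {"tx": 0.3, "ty": 0.11, "tz": 0, "turn": 0, "grip": 0.25}, {"tx": 0.3, "ty": 0.11, "tz": 0, "turn": 0, "grip": 0.25}, {"tx": 0.3, "ty": 0.11, "tz": 0, "turn": 0, "grip": 0.25}])

```text
time: 11.8
position: [0.5452, 0.0493, 0.0176]
tool_rot: [2.018, 2.408, -0.0]
ft_force: [-0.5, -1.6, 0.9]
grip_width: 0.251
grip_force: 0.6
```

```bash
python3 w.py; python3 - <<'E'
from bench import ctrl
import cv2
cv2.imwrite("pics/w4.png",ctrl.get_image("wrist")["pixels"][:,:,::-1])
E
```

```text
t 11.8 trayxy [-0.2081  0.0731] z 0.0176 yaw 100.08 tilt [ 0. -0. -1.] w 0.25148656465497515 [-0.46 -1.58  0.94] [-0.7   0.38  0.65  1.95 -0.29  0.91  0.27]
```

View pics/w4.png

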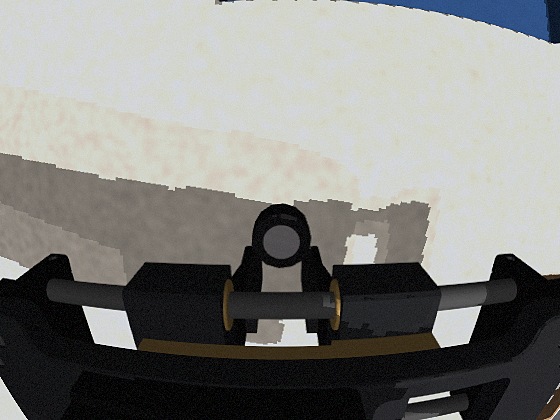

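Mount 2 is seated in the notch at (281,240), with the tray ahead at the top right.

Request:
send_rows(steps=[{"tx": 0.3, "ty": 0.12, "tz": 0, "turn": 0, "grip": 0.25}, {"tx": 0.3, "ty": 0.12, "tz": 0, "turn": 0, "grip": 0.25}, {"tx": 0.3, "ty": 0.12, "tz": 0, "turn": 0, "grip": 0.25}, {"tx": 0.3, "ty": 0.12, "tz": 0, "turn": 0, "grip": 0.25}, {"tx": 0.3, "ty": 0.12, "tz": 0, "turn": 0, "grip": 0.25}, {"tx": 0.3, "ty": 0.12, "tz": 0, "turn": 0, "grip": 0.25}, {"tx": 0.3, "ty": 0.12, "tz": 0, "turn": 0, "grip": 0.25}, {"tx": 0.3, "ty": 0.12, "tz": 0, "turn": 0, "grip": 0.25}, {"tx": 0.3, "ty": 0.1, "tz": 0, "turn": 0, "grip": 0.25}, {"tx": 0.2, "ty": 0.05, "tz": 0, "turn": 0, "grip": 0.25}, {"tx": 0.2, "ty": 0, "tz": 0, "turn": 0, "grip": 0.25}, {"tx": 0, "ty": 0, "tz": 0, "turn": 0, "grip": 0.25}])

```text
time: 13.35
position: [0.5775, 0.2443, 0.0175]
tool_rot: [-2.015, -2.409, -0.0]
ft_force: [-0.0, 0.2, 0.2]
grip_width: 0.251
grip_force: 0.0
```

```bash
python3 w.py; python3 - <<'E'
from bench import ctrl
import cv2
cv2.imwrite("pics/w5.png",ctrl.get_image("wrist")["pixels"][:,:,::-1])
E
```

```text
t 13.35 trayxy [-0.0218  0.0074] z 0.0175 yaw 100.17 tilt [-0.     0.001 -1.   ] w 0.2513966029579097 [-0.02  0.18  0.16] [-0.9   0.52  0.57  1.74 -0.33  0.98 -0.02]
```

View pics/w5.png

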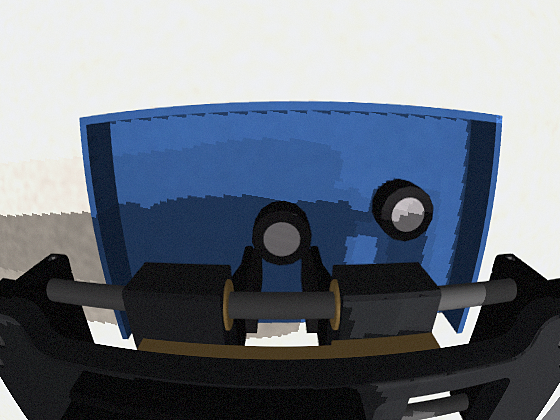

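Mount 2 is in the tray at (281,238) and mount 1 rests inside at (403,210). Next is mount 3.

Request:
send_rows(steps=[{"tx": -0.2, "ty": 0, "tz": 0, "turn": 0, "grip": 0.25}, {"tx": -0.5, "ty": 0, "tz": 0, "turn": 0, "grip": 0.25}, {"tx": -0.5, "ty": 0, "tz": -0.4, "turn": 0, "grip": 0.25}, {"tx": -0.6, "ty": -0.4, "tz": -0.4, "turn": 0, "grip": 0.25}, {"tx": -0.7, "ty": -0.5, "tz": 0, "turn": 0, "grip": 0.25}, {"tx": -0.7, "ty": -0.5, "tz": 0, "turn": 0, "grip": 0.25}, {"tx": -0.7, "ty": -0.5, "tz": 0, "turn": 0, "grip": 0.25}, {"tx": -0.7, "ty": -0.5, "tz": 0, "turn": 0, "grip": 0.25}, {"tx": -0.6, "ty": -0.4, "tz": 0, "turn": 0, "grip": 0.25}, {"tx": -0.3, "ty": -0.1, "tz": 0, "turn": 0, "grip": 0.25}, {"tx": 0, "ty": 0, "tz": 0, "turn": 0, "grip": 0.25}])

```text
time: 14.78
position: [0.4641, -0.1154, 0.0669]
tool_rot: [2.024, 2.401, 0.003]
ft_force: [-0.1, 0.4, 0.1]
grip_width: 0.252
grip_force: 0.0
```

```bash
python3 w.py
```

```text
t 14.775 trayxy [-0.3563  0.1815] z 0.0669 yaw 99.73 tilt [ 0.002  0.001 -1.   ] w 0.2524801208255082 [-0.07  0.4   0.07] [-0.58  0.14  0.82  2.08 -0.13  0.96  0.48]
```

Request:
send_rows(steps=[{"tx": 0, "ty": -0.05, "tz": 0.4, "turn": 0, "grip": 0.25}, {"tx": 0, "ty": 0, "tz": 0.3, "turn": 0, "grip": 0.25}, {"tx": 0, "ty": 0, "tz": 0.1, "turn": 0, "grip": 0.25}, {"tx": 0, "ty": 0, "tz": 0, "turn": 0, "grip": 0.25}])

```text
time: 15.28
position: [0.4617, -0.1127, 0.0178]
tool_rot: [-2.017, -2.408, -0.0]
ft_force: [0.4, 0.2, -0.1]
grip_width: 0.246
grip_force: 0.0
```

```bash
python3 w.py
```

```text
t 15.275 trayxy [-0.3532  0.1834] z 0.0178 yaw 100.1 tilt [-0.  0. -1.] w 0.24556706591891525 [ 0.4   0.22 -0.1 ] [-0.54  0.24  0.79  2.12 -0.22  0.86  0.56]
```

Request:
send_rows(steps=[{"tx": 0.2, "ty": 0, "tz": 0, "turn": 0, "grip": 0.25}, {"tx": 0.2, "ty": 0, "tz": 0, "turn": 0, "grip": 0.25}, {"tx": 0.2, "ty": 0, "tz": 0, "turn": 0, "grip": 0.25}, {"tx": 0.25, "ty": 0.08, "tz": 0, "turn": 0, "grip": 0.25}, {"tx": 0.25, "ty": 0.14, "tz": 0, "turn": 0, "grip": 0.25}, {"tx": 0.3, "ty": 0.16, "tz": 0, "turn": 0, "grip": 0.25}, {"tx": 0.3, "ty": 0.16, "tz": 0, "turn": 0, "grip": 0.25}, {"tx": 0.3, "ty": 0.16, "tz": 0, "turn": 0, "grip": 0.25}, {"tx": 0.3, "ty": 0.16, "tz": 0, "turn": 0, "grip": 0.25}, {"tx": 0.3, "ty": 0.16, "tz": 0, "turn": 0, "grip": 0.25}, {"tx": 0.3, "ty": 0.16, "tz": 0, "turn": 0, "grip": 0.25}, {"tx": 0.3, "ty": 0.16, "tz": 0, "turn": 0, "grip": 0.25}])

```text
time: 16.77
position: [0.5074, 0.0915, 0.0175]
tool_rot: [-2.018, -2.408, 0.0]
ft_force: [-0.2, -0.5, 0.7]
grip_width: 0.247
grip_force: 0.4
```

```bash
python3 w.py; python3 - <<'E'
from bench import ctrl
import cv2
cv2.imwrite("pics/w6.png",ctrl.get_image("wrist")["pixels"][:,:,::-1])
E
```

```text
t 16.775 trayxy [-0.16   0.103] z 0.0175 yaw 100.08 tilt [-0. -0. -1.] w 0.2465285732971444 [-0.17 -0.52  0.71] [-0.82  0.31  0.67  2.03 -0.25  0.89  0.15]
```

View pics/w6.png

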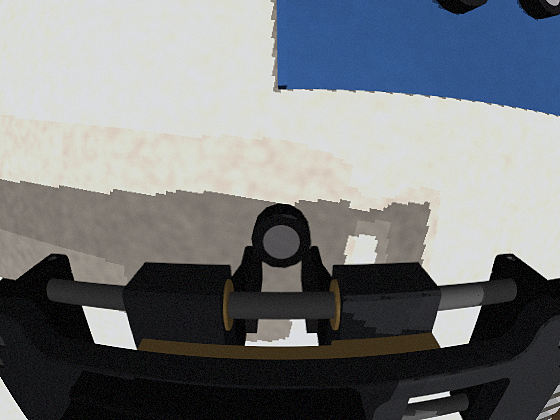

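Mount 3 is seated at (281,240). The tray's left wall end is at (280,88), so I finish the sideways shift before entering.

Request:
send_rows(steps=[{"tx": 0.2, "ty": 0.16, "tz": 0, "turn": 0, "grip": 0.25}, {"tx": 0.25, "ty": 0.16, "tz": 0, "turn": 0, "grip": 0.25}, {"tx": 0.25, "ty": 0.16, "tz": 0, "turn": 0, "grip": 0.25}, {"tx": 0.25, "ty": 0.14, "tz": 0, "turn": 0, "grip": 0.25}, {"tx": 0.25, "ty": 0.02, "tz": 0, "turn": 0, "grip": 0.25}, {"tx": 0.25, "ty": 0, "tz": 0, "turn": 0, "grip": 0.25}, {"tx": 0.25, "ty": 0, "tz": 0, "turn": 0, "grip": 0.25}, {"tx": 0.25, "ty": 0, "tz": 0, "turn": 0, "grip": 0.25}, {"tx": 0.2, "ty": 0, "tz": 0, "turn": 0, "grip": 0.25}, {"tx": 0.1, "ty": 0, "tz": 0, "turn": 0, "grip": 0.25}, {"tx": 0, "ty": 0, "tz": 0, "turn": 0, "grip": 0.25}])

```text
time: 18.2
position: [0.5211, 0.2302, 0.0176]
tool_rot: [2.017, 2.409, 0.0]
ft_force: [-0.3, -1.2, -0.1]
grip_width: 0.246
grip_force: 0.0
```

```bash
python3 w.py
```

```text
t 18.2 trayxy [-0.0258  0.0654] z 0.0176 yaw 100.12 tilt [ 0.  0. -1.] w 0.24625897874130248 [-0.29 -1.16 -0.07] [-0.97  0.41  0.6   1.89 -0.28  0.93 -0.06]
```

Now I back out, lift, and check all three mounts.

Request:
send_rows(steps=[{"tx": -0.2, "ty": 0, "tz": 0, "turn": 0, "grip": 0.25}, {"tx": -0.5, "ty": 0, "tz": 0, "turn": 0, "grip": 0.25}, {"tx": -0.5, "ty": 0, "tz": -0.3, "turn": 0, "grip": 0.25}, {"tx": -0.5, "ty": 0, "tz": -0.5, "turn": 0, "grip": 0.25}, {"tx": -0.5, "ty": 0, "tz": -0.5, "turn": 0, "grip": 0.25}, {"tx": -0.5, "ty": 0, "tz": -0.5, "turn": 0, "grip": 0.25}, {"tx": -0.4, "ty": 0, "tz": -0.5, "turn": 0, "grip": 0.25}, {"tx": 0, "ty": 0, "tz": -0.3, "turn": 0, "grip": 0.25}, {"tx": 0, "ty": 0, "tz": 0, "turn": 0, "grip": 0.25}])

```text
time: 19.32
position: [0.5543, 0.0473, 0.1744]
tool_rot: [2.018, 2.408, 0.004]
ft_force: [-0.1, -0.2, -0.6]
grip_width: 0.25
grip_force: 0.0
```

```bash
python3 w.py; python3 - <<'E'
from bench import ctrl
import cv2,numpy as np
from h import *
a,b,=ctrl.get_image("scene"),ctrl.get_image("side")
x=cv2.resize(a["pixels"],None,fx=.98,fy=.98)[150:400,150:500];x=np.hstack([cv2.resize(a["pixels"][120:400,190:490],(400,373)),cv2.resize(b["pixels"][90:390,160:400],(400,500))[:373]])
cv2.imwrite("pics/end.png",x[:,:,::-1])
E
```

```text
t 19.325 trayxy [-0.2117  0.0645] z 0.1744 yaw 100.08 tilt [ 0.002  0.002 -1.   ] w 0.24977672444585666 [-0.12 -0.23 -0.62] [-0.79  0.19  0.74  1.79 -0.14  1.21  0.17]
```

View pics/end.png

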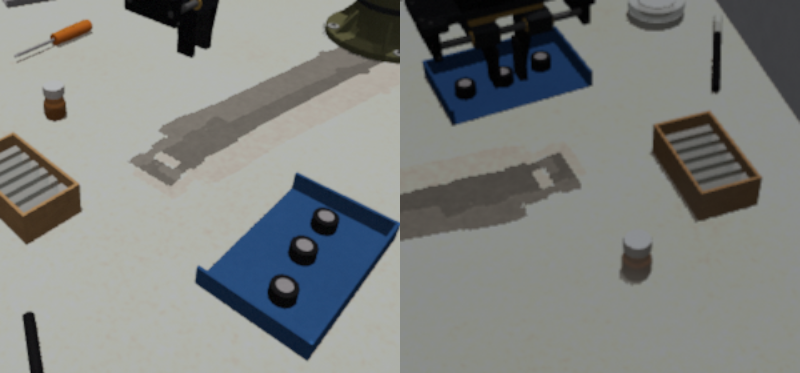

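All three mounts are in the tray, face up, at crop positions (325,215), (305,245) and (284,286). The vial, screwdriver and carton have not moved.

```bash
python3 - <<'E'
import pickle
from h import *; from w import tr,ctrl
A=pickle.load(open("i0.pkl","rb"))[1]["scene"]
ok=True
for p in [(433.8,281.3),(418.8,303.8),(403,334.5)]:
    q=tr(plane(A,p,.018));print(q.round(3));ok&=-.045<q[0]<.05 and abs(q[1])<.09
if ok: print(ctrl.close_job())
E
```

```text
[-0.005  0.066]
[0.001 0.008]
[ 0.013 -0.057]
the job is handed in; nothing more can be done
None
```

I swept all three mounts into the tray, face up and well inside the walls, with the vial, screwdriver and carton left in place, and handed the job in at about 19 s of the 72 s limit; no verdict came back.

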